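# Switch on the airbrush compressor and bleed it

## Robot

A 7-joint arm with a two-finger parallel gripper is mounted at the origin on a cart in front of the work surface, level with it; the furniture and walls round the work are solid. World frame = base frame: x ahead of the robot, y to its left, z up, the work surface at z = 0. Lengths are in m, angles in rad, forces in N, time in s.
With the tool pointing down it reaches from about 0.4 to 0.85 m from the base axis. Payload 4.5 kg.
Tool frame: the origin (TCP) lies midway between the tips of the shut fingers; the grasp point (between the pads) lies 19 mm behind it; z points along the fingers, y is the line along which they close (so a half turn about z gives the same grasp; the last joint's range is limited). The gripper opens to 88 mm and grips with 3 to 60 N. Pads are 18 mm wide; open, the fingers measure 123 mm over their backs; the gripper's body (75 mm by 187 mm) begins 45 mm behind the grasp point.
Start: joints at [1.187, 0.689, -0.195, 1.565, 0.157, 0.902, -0.215], TCP at [0.254, -0.571, 0.239] pointing down, gripper open.
Joint ranges: [-3.01, 3.01], [-0.46, 2.08], [-1.47, 1.51], [0.13, 2.56], [-1, 4.14], [0.04, 2.09], [-2.66, 2.66]. Speed limits (rad/s): [2.57, 2.57, 3.14, 3.14, 3.14, 3.14, 3.14].

## Interface

Orientations are given as a unit quaternion [x, y, z, w].
In Python, from plant import r, eyes, finish_job gives the robot as it stands. The module is installed in compiled form; this text tells all that it offers.
- The arm moves only by the tool move_arm, never from a script. Its argument "motion" is a list of rows, each a list of 7 numbers: the shift along the tool's x, y, z in mm, then the turn, a rotation vector about the tool's x, y, z in degrees, then the closure, from 0 (fully open) to 1 (shut). A call has 1 to 5 rows; each row is the pose to reach, as a shift and turn from the pose commanded when the call began, along the tool's axes at that moment; what a row does not reach only later rows make up. A row lasts 1/8 s, in which the tool goes at most 62.5 mm and 10.7 degrees, less where a joint would pass 70% of its speed; a pose out of reach is approached as far as the arm can. A call with a gripper value outside its range is refused whole. The fingers move at their own pace and stop on an object; "newtons" is the grip in N (left out, the last holds). Time passes only in rows, so rows that repeat a pose let the fingers close. It gives the time, the measured TCP pose, the force, the opening and the grip force at its end, in the units of the state.
- r.get_state(): the state, without advancing time (a new reading comes with each control period).
- eyes.snapshot(name): name is "side" or "top"; returns a dict with "frame" (400x640x3 uint8, red, green, blue), "z_map" (400x640 float32, m along the optical axis (not along the pixel's ray), 0 where there is no reading), "intrinsics" (3x3 intrinsics, pixels), "world_to_cam" (4x4, takes a point from world to camera coordinates). Camera axes: x right, y down, z forward; pixel columns grow to the right and rows downward; lengths in m; the calibration is good to about 2 mm. A picture is of the moment at which its call begins.
- finish_job(): hands the job in; it is judged then, once.
The state is a dict: "clock": time; "q": joint angles; "qd": joint speeds; "joint_torque": joint torques, N m; "tool_pos": TCP position; "eef_rot": TCP orientation; "contact_force": force on the tool from outside, world axes, zero at the start; "moment": the same for the moment, N m; "opening": opening from 0.0 (shut) to 1.0 (fully open); "finger_force": force on a finger pad.
Only numpy, scipy, OpenCV 4.12 (cv2) and the standard library are available. Lean on these libraries where they do the work, as an engineer would, in place of code of your own. Each camera call takes 0.05 s, during which the arm holds its last target. There are 200 camera calls.

## Task

Start and bleed the airbrush compressor using only closed fingertips, without grasping or lifting anything. First press down the raised end of the black rocker on the small grey switch box until it is fully over, next do the same with the black rocker on the white compressor, and then press the compressor's long grey bar key fully down and keep it down: the program finishes while holding the key down. Do not press the small round button, leave the switch box standing where it is, and leave the bottles, ring cutters and pocket scale undisturbed.

Things in the scene. Friction and masses are not known exactly. Their poses are not given: they have to be found in the camera images.
- switch_box: Small grey box, 110 (x) x 80 (y) x 38 mm high, loose on rubber feet, about 0.9 kg; a cable gland sticks out 18 mm at +x. One black rocker in the middle of its top. Origin: centre of its underside; z up, x along the rocker's length. Yaw within about 50 degrees. Stands at the right or in the middle of the worktop; the pocket scale takes the other place.
- box_rocker (a joint): The rocker's hinge: 0 to 0.03 = off, as at the start (the end on the -x side of the switch box is raised, the +x end level); grows as the raised end is pressed down; 0.34 = fully over (on; the -x end is then level, the +x end raised). Stiff (about 3 N on the press point), stays where it is left.
- box_rocker_press (a point): Middle of the raised (-x) half of the switch box's rocker, on its upper face, 20 mm from the hinge axis; moves with the rocker. Press here straight down: 51 mm above the worktop when off, 45 mm when on. The rocker is black, V-shaped, 56 mm long (along its housing's x), 30 mm wide. Keep off its +x half. The flat frame round it lies 7 mm below the level half.
- compressor: White box on a black base, 150 (x) x 210 (y) x 80 mm high, fixed to the worktop; gauge on its front (-x) side, brass outlet on its -y side. Origin: centre of its underside; z up. On top: rocker centre at x 0, y +60 mm; bar key at x -35, y -45 mm; round button (24 mm across) at x +42, y -45 mm. Yaw within about 20 degrees.
- pump_rocker (a joint): The rocker's hinge: 0 to 0.03 = off, as at the start (the end on the -x side of the compressor is raised, the +x end level); grows as the raised end is pressed down; 0.34 = fully over (on; the -x end is then level, the +x end raised). Stiff (about 3 N on the press point), stays where it is left.
- pump_rocker_press (a point): Middle of the raised (-x) half of the compressor's rocker, on its upper face, 20 mm from the hinge axis; moves with the rocker. Press here straight down: 97 mm above the worktop when off, 91 mm when on. The rocker is black, V-shaped, 56 mm long (along its housing's x), 30 mm wide. Keep off its +x half. The flat frame round it lies 7 mm below the level half.
- bleed_key (a joint): Travel of the bar key: 0 = up, 0.008 m = fully down (stop). A spring pushes it up with 1.2 N at the top and 4.4 N at the bottom; let go, it rises again.
- key_top (a point): Centre of the upper face of the grey bar key, 26 (x) x 80 (y) mm, 100 mm above the worktop when up and 92 mm when fully down; moves with the key. Its frame lies 84 mm above the worktop.
- reset_button (a joint): Travel of the small round button on the compressor, 0 = up, 0.006 m = down. Leave it alone.
- bottle_a: Colour bottle, 33 mm across, 81 mm high, loose, standing in front of the compressor. Origin: centre of its underside.
- bottle_b: Colour bottle, 33 mm across, 81 mm high, loose, standing in the middle of the worktop before the big warmer. Origin: centre of its underside.
- cutter_a: Steel ring cutter, 52 mm across, 34 mm high, loose, in front of the compressor. Origin: centre of its underside.
- cutter_b: Steel ring cutter, 38 mm across, 32 mm high, loose, at the right of the worktop. Origin: centre of its underside.
- scale: Black pocket scale with a steel plate, 125 (x) x 78 (y) x 21 mm high, lying loose; not part of the job. Origin: centre of its underside.

How it is judged:
By the outcome, as a careful person would: the job done as asked, in the order asked, and still so for the second after the job is handed in, while the arm keeps its last pose, push and grip.
It also fails if it takes over 42 s, if anything falls off the work surface, if the arm or the gripper's body presses on something with over 40 N, if the wrist force passes 120 N, or if a joint passes its speed limit or range.

## Working session

There is one attempt and no reset: what is moved stays moved. The work goes in short steps, Python scripts to look and compute and a tool call to move; the robot and the scene stay as the last step left them, time stands still between calls to the robot, and variables do not carry over. Pictures are saved under pics/ and viewed, at most 10 in all, crops included, and the job is handed in when it is done.

Besides the shell and the picture viewer there is one more tool, called after "Call:" by a JSON object that holds its "fn" and its "kwargs". move_arm: Moves the arm, as the interface text tells. Its arguments: {"type":"object","properties":{"motion":{"type":"array","items":{"type":"array","items":{"type":"number"}}},"newtons":{"type":"number"}},"required":["motion"]}

```bash
mkdir -p pics
python3 - <<'E'
from plant import r,eyes
import cv2,numpy as np
for n in("top","side"):
    s=eyes.snapshot(n); cv2.imwrite(f"pics/{n}0.png",s["frame"][:,:,::-1]); np.savez(f"{n}0.npz",**s)
s=r.get_state(); print(s["clock"],s["tool_pos"],s["eef_rot"],s["opening"],s["contact_force"])
E
```

```text
0.1 [ 0.25330393 -0.57076129  0.238013  ] [ 9.78257297e-01  2.07393382e-01 -2.28449526e-04 -7.70487781e-04] 1.0001732754477763 [-0.43692039 -0.4861386  -0.32973287]
```

View pics/top0.png

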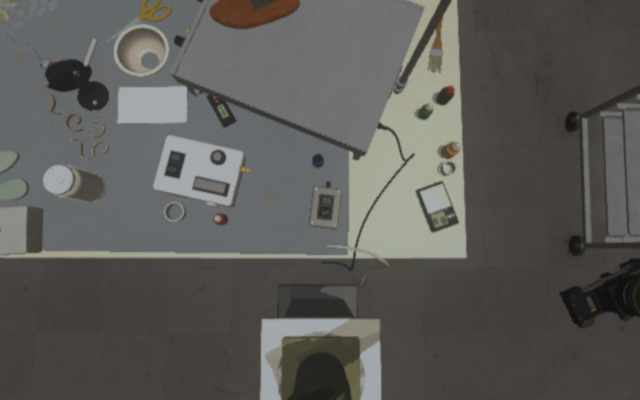

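View pics/side0.png

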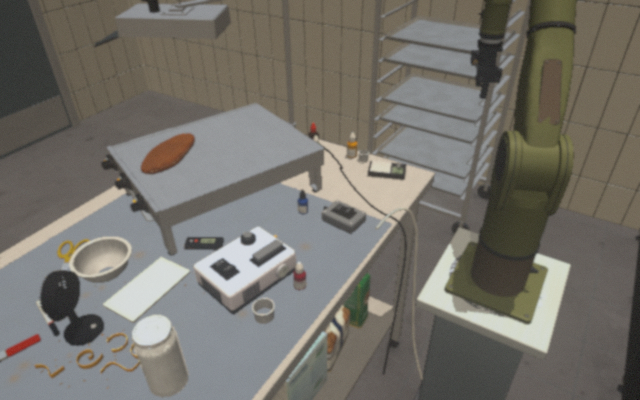

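The top view shows the switch box at about (325,207), the compressor at about (198,170), and the scale at about (437,205). Image up is +x and image left is +y.

```bash
python3 - <<'E'
import cv2,numpy as np
d=np.load("top0.npz"); f=d["frame"][:,:,::-1]
a=cv2.resize(f[125:235,145:250],None,fx=5,fy=5,interpolation=cv2.INTER_CUBIC)
b=cv2.resize(f[180:235,300:350],None,fx=5,fy=5,interpolation=cv2.INTER_CUBIC)
o=np.zeros((550,780,3),np.uint8);o[:,:525]=a;o[:275,530:780]=b
cv2.imwrite("pics/c.png",cv2.convertScaleAbs(o,alpha=1.5))
print(d["intrinsics"],d["world_to_cam"])
E
cat > h.py <<'E'
import numpy as np
def world(d,u,v,z):
    "pixel -> world point on the plane of height z"
    K=d["intrinsics"];T=d["world_to_cam"];R=T[:3,:3];c=-R.T@T[:3,3]
    ray=R.T@np.linalg.inv(K)@[u,v,1]
    return c+ray*(z-c[2])/ray[2]
def pix(d,p):
    T=d["world_to_cam"];q=d["intrinsics"]@(T[:3,:3]@p+T[:3,3]);return q[:2]/q[2]
E
```

```text
[[438.40642685   0.         319.55806029]
 [  0.         438.40642685 194.79723302]
 [  0.           0.           1.        ]] [[ 0.00163723 -0.99987216  0.01590565  0.00306364]
 [-0.99324208 -0.00347181 -0.11600908  0.48010612]
 [ 0.11604947 -0.01560823 -0.99312079  1.15969611]
 [ 0.          0.          0.          1.        ]]
```

View pics/c.png

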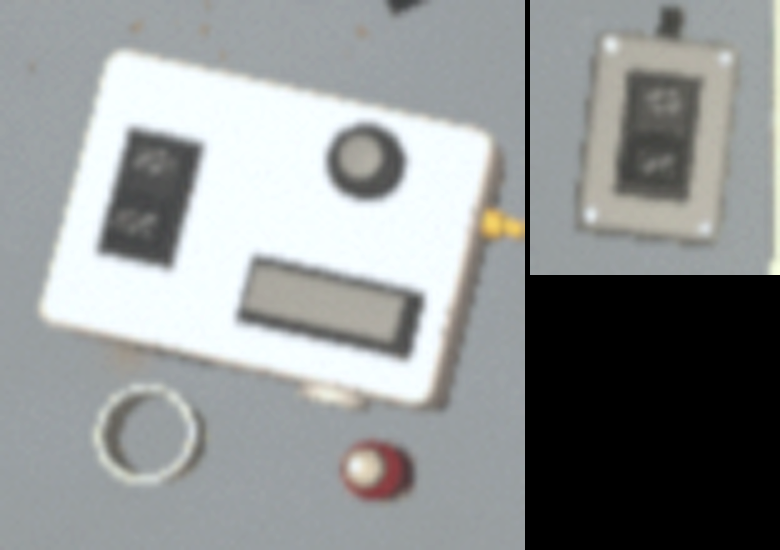

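Run:
```python
import numpy as np
from h import *
from scipy.spatial.transform import Rotation as Ro
d=np.load("top0.npz")
P=lambda x,y,x0,y0,z:world(d,x0+(x+.5)/5-.5,y0+(y+.5)/5-.5,z)
def rect(pts,x0,y0,z):
    w=np.array([P(*p,x0,y0,z) for p in pts]);c=w.mean(0)
    X=(w[0]+w[1]-w[2]-w[3])/2;Y=(w[0]+w[3]-w[1]-w[2])/2   # order TL TR BR BL
    ya=np.degrees(np.arctan2(X[1],X[0]));yb=np.degrees(np.arctan2(-Y[0],Y[1]))
    print(c.round(4),"len",np.linalg.norm(X).round(4),np.linalg.norm(Y).round(4),"yaw",ya.round(1),yb.round(1)); return c,np.radians((ya+yb)/2)
def loc(c,a,x,y): return c[:2]+[x*np.cos(a)-y*np.sin(a),x*np.sin(a)+y*np.cos(a)]
print("comp");c,a=rect([(108,47),(497,135),(435,405),(38,322)],145,125,.08)
print("press",loc(c,a,-.02,.06),"rock",loc(c,a,0,.06),"key",loc(c,a,-.035,-.045))
print("comp rocker");rect([(130,127),(204,145),(173,268),(97,250)],145,125,.088)
print("key frame");rect([(253,256),(424,293),(410,357),(237,322)],145,125,.084)
print("key");rect([(258,262),(410,293),(397,345),(243,314)],145,125,.1)
print("box");c,a=rect([(72,33),(207,50),(187,242),(50,228)],300,180,.038);print("press",loc(c,a,-.02,0))
print("box rocker");c,a=rect([(98,72),(173,77),(157,200),(87,193)],300,180,.04);print("press",loc(c,a,-.02,0))
print("bottle",P(365,468,145,125,.081))
```

```text
comp
[0.5381 0.3194 0.08  ] len 0.1464 0.2093 yaw -11.5 -12.2
press [0.53087189 0.38220195] rock [0.5504457  0.37809517] key [0.49463091 0.2825195 ]
comp rocker
[0.5516 0.3786 0.088 ] len 0.0659 0.0399 yaw -12.1 -13.4
key frame
[0.4954 0.2854 0.084 ] len 0.0345 0.0907 yaw -11.2 -11.7
key
[0.495  0.2837 0.1   ] len 0.0274 0.0794 yaw -13.2 -11.3
box
[ 0.4457 -0.0113  0.038 ] len 0.1046 0.0733 yaw -6.2 -6.4
press [ 0.42579514 -0.00909683]
box rocker
[ 0.4468 -0.0111  0.04  ] len 0.0659 0.0389 yaw -6.3 -4.6
press [ 0.42690069 -0.00917625]
bottle [0.41262713 0.26622835 0.081     ]
```

```bash
cat > d.py <<'E'
import sys,numpy as np
from plant import r
from scipy.spatial.transform import Rotation as Ro
# usage: x y z yaw(deg of tool x) ; prints shift mm and rotvec deg in tool axes
a=list(map(float,sys.argv[1:]));s=r.get_state();R=Ro.from_quat(s["eef_rot"])
G=Ro.from_euler("z",a[3],degrees=True)*Ro.from_euler("x",180,degrees=True)
print((1000*R.inv().apply(np.array(a[:3])-s["tool_pos"])).round(1),np.degrees((R.inv()*G).as_rotvec()).round(2))
print(s["clock"],s["tool_pos"].round(4),s["contact_force"].round(2),s["opening"])
E
python3 d.py .4262 -.009 .18 -6
```

```text
[ 386.  -443.2   58.7] [-0.09  0.03 29.94]
0.1 [ 0.2533 -0.5708  0.238 ] [-0.44 -0.49 -0.33] 1.0001732754477763
```

Call:
{"fn": "move_arm", "kwargs": {"motion": [[35,-40,0,0,0,3,1],[70,-80,0,0,0,6,1],[105,-120,0,0,0,9,1],[140,-160,0,0,0,12,1],[175,-200,0,0,0,15,1]], "newtons": 20}}

```text
clock: 0.72
tool_pos: [0.3327, -0.3157, 0.2386]
eef_rot: [0.997, 0.077, 0.0, -0.0]
contact_force: [0.6, 0.1, -0.0]
opening: 0.457
finger_force: 0.0
```

```bash
python3 d.py .4262 -.009 .12 -6
```

```text
[ 139.4 -288.7  118.7] [-1.000e-02 -1.000e-02  1.483e+01]
0.725 [ 0.3327 -0.3157  0.2386] [ 0.61  0.08 -0.02] 0.4569228166074884
```

Call:
{"fn": "move_arm", "kwargs": {"motion": [[28,-58,0,0,0,3,1],[56,-116,15,0,0,6,1],[84,-173,30,0,0,9,1],[112,-231,60,0,0,12,1],[138,-285,90,0,0,15,1]]}}

```text
clock: 1.35
tool_pos: [0.4198, -0.0309, 0.1574]
eef_rot: [0.999, -0.054, 0.001, 0.0]
contact_force: [1.3, 0.1, 0.3]
opening: 0.0
finger_force: 0.0
```

Call:
{"fn": "move_arm", "kwargs": {"motion": [[0,0,0,0,0,0,1],[0,0,0,0,0,0,1]]}}

```text
clock: 1.6
tool_pos: [0.4185, -0.0331, 0.1579]
eef_rot: [0.999, -0.053, -0.0, 0.0]
contact_force: [0.1, 0.4, 0.2]
opening: 0.007
finger_force: 0.0
```

```bash
python3 d.py .4262 -.009 .06 -6
python3 - <<'E'
from plant import eyes
import cv2,numpy as np
o=[]
for n in("top","side"):
    s=eyes.snapshot(n); np.savez(f"{n}1.npz",**s); f=s["frame"][:,:,::-1]
    o.append(cv2.resize(f[150:250,270:370] if n=="top" else f[150:250,290:390],None,fx=4,fy=4,interpolation=2))
cv2.imwrite("pics/b1.png",np.hstack(o))
E
```

```text
[  5.2 -24.8  97.9] [ 0.04  0.05 -0.04]
1.6 [ 0.4185 -0.0331  0.1579] [0.06 0.44 0.16] 0.006664666123490902
```

View pics/b1.png

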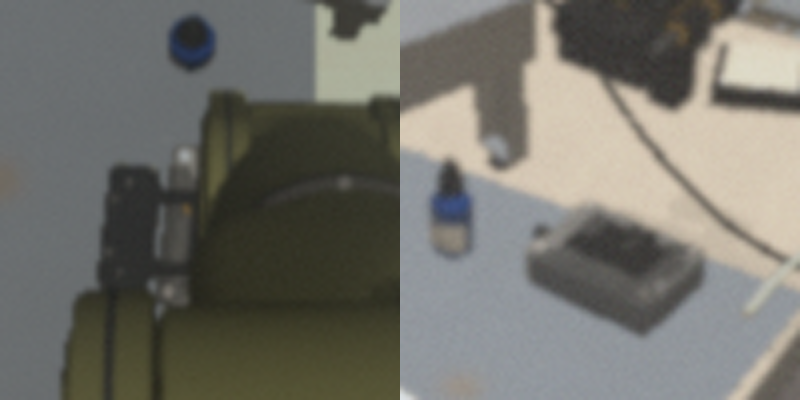

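The top view is blocked by the arm. In the side view the box and its rocker are clear, with the gripper above and to the right. I'll go to hover height and check from the side.

Call:
{"fn": "move_arm", "kwargs": {"motion": [[5,-25,0,0,0,0,1],[5,-25,30,0,0,0,1],[5,-25,60,0,0,0,1],[5,-25,93,0,0,0,1],[5,-25,93,0,0,0,1]]}}

```text
clock: 2.33
tool_pos: [0.4255, -0.01, 0.0641]
eef_rot: [0.999, -0.054, -0.002, 0.0]
contact_force: [0.3, 0.6, -0.2]
opening: 0.008
finger_force: 0.0
```

```bash
python3 d.py .4262 -.009 .043 -6
python3 - <<'E'
from plant import eyes,r
from h import *
import cv2,numpy as np
s=eyes.snapshot("side"); np.savez("side2.npz",**s); f=s["frame"][:,:,::-1]
print(pix(s,r.get_state()["tool_pos"]))
cv2.imwrite("pics/b2.png",cv2.resize(f[150:250,290:400],None,fx=6,fy=6,interpolation=2))
E
```

```text
[ 0.7 -1.1 21.1] [ 0.05  0.18 -0.25]
2.325 [ 0.4255 -0.01    0.0641] [ 0.28  0.64 -0.16] 0.007686776990465404
[350.10896956 205.83382171]
```

View pics/b2.png

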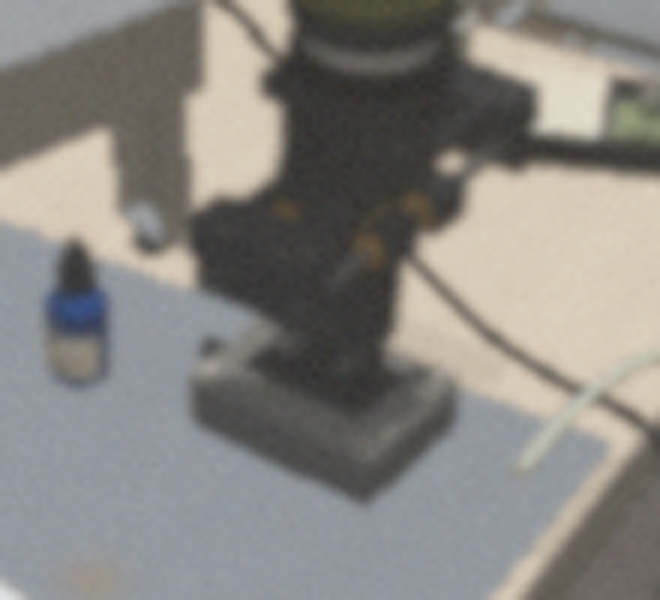

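The fingertips are above the near (raised) half of the rocker, so I'll press.

Call:
{"fn": "move_arm", "kwargs": {"motion": [[0,-1,6,0,0,0,1],[0,-1,11,0,0,0,1],[0,-1,15,0,0,0,1],[0,-1,18,0,0,0,1],[0,-1,18,0,0,0,1]]}}

```text
clock: 3.0
tool_pos: [0.4309, -0.0074, 0.0514]
eef_rot: [0.999, -0.053, -0.005, 0.0]
contact_force: [-1.9, -0.4, 1.4]
opening: 0.005
finger_force: 0.7
```

Call:
{"fn": "move_arm", "kwargs": {"motion": [[0,0,1,0,0,0,1],[0,0,2,0,0,0,1],[0,0,2,0,0,0,1]]}}

```text
clock: 3.38
tool_pos: [0.432, -0.0075, 0.0499]
eef_rot: [0.999, -0.053, -0.005, 0.0]
contact_force: [-1.2, 0.2, 2.1]
opening: 0.005
finger_force: 1.0
```

The arm is compliant and slides down the slope, so I'll correct backwards while pressing.

Call:
{"fn": "move_arm", "kwargs": {"motion": [[-3,0,0,0,0,0,1],[-6,0,2,0,0,0,1],[-6,0,4,0,0,0,1],[-6,0,6,0,0,0,1],[-6,0,6,0,0,0,1]]}}

```text
clock: 4.0
tool_pos: [0.429, -0.0068, 0.0471]
eef_rot: [0.999, -0.053, -0.009, 0.0]
contact_force: [-1.7, 0.5, 1.2]
opening: 0.0
finger_force: 0.7
```

Call:
{"fn": "move_arm", "kwargs": {"motion": [[-2,0,2,0,0,0,1],[-3,0,4,0,0,0,1],[-3,0,6,0,0,0,1],[-3,0,6,0,0,0,1]]}}

```text
clock: 4.5
tool_pos: [0.4287, -0.0068, 0.045]
eef_rot: [0.999, -0.053, -0.009, 0.001]
contact_force: [-3.3, 0.6, 36.0]
opening: 0.003
finger_force: 18.0
```

The stop is reached at z = 45 mm. I'll lift and check.

Call:
{"fn": "move_arm", "kwargs": {"motion": [[0,0,-10,0,0,0,1],[0,0,-30,0,0,0,1],[0,0,-70,0,0,0,1],[0,0,-120,0,0,0,1]]}}

```text
clock: 5.0
tool_pos: [0.4307, -0.0066, 0.1637]
eef_rot: [0.999, -0.053, -0.011, 0.0]
contact_force: [1.6, 0.9, 0.1]
opening: 0.007
finger_force: 0.0
```

```bash
python3 d.py .531 .382 .16 -12
python3 - <<'E'
from plant import eyes,r
import cv2,numpy as np
s=eyes.snapshot("side"); np.savez("side3.npz",**s); f=s["frame"]
a=np.load("side0.npz")["frame"]
g=lambda f:cv2.resize(f[190:240,315:375,::-1],None,fx=6,fy=6,interpolation=2)
cv2.imwrite("pics/b3.png",cv2.convertScaleAbs(np.hstack([g(a),g(f)]),alpha=1.8))
E
```

```text
[  58.8 -397.     1.6] [0.18 1.25 5.94]
5.0 [ 0.4307 -0.0066  0.1637] [1.56 0.87 0.07] 0.006856240836945897
```

View pics/b3.png

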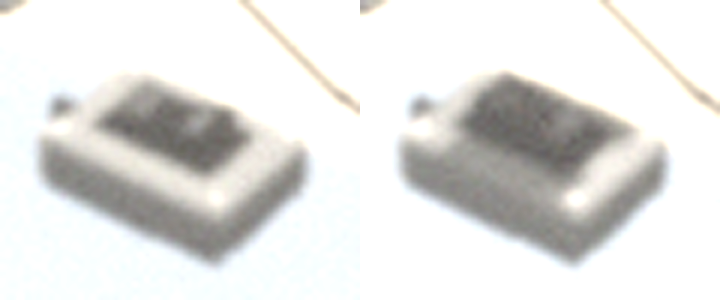

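The far end of the rocker is now raised, with the near end level, and the box has not moved. Next is the compressor.

Call:
{"fn": "move_arm", "kwargs": {"motion": [[8,-57,0,0,0,1,1],[16,-114,0,0,0,2,1],[25,-171,0,0,0,3,1],[34,-228,0,0,1,4,1],[42,-285,0,0,1,5,1]]}}

```text
clock: 5.68
tool_pos: [0.503, 0.2742, 0.1614]
eef_rot: [0.995, -0.097, -0.001, 0.001]
contact_force: [1.6, 0.0, -0.0]
opening: 0.006
finger_force: 0.0
```

```bash
python3 d.py .529 .382 .14 -12
```

```text
[   4.9 -110.8   21.1] [0.16 0.15 0.92]
5.675 [0.503  0.2742 0.1614] [ 1.57  0.02 -0.05] 0.0058881159264043
```

Call:
{"fn": "move_arm", "kwargs": {"motion": [[2,-50,0,0,0,1,1],[5,-105,0,0,0,1,1],[5,-110,20,0,0,1,1],[5,-110,40,0,0,1,1],[5,-110,45,0,0,1,1]]}}

```text
clock: 6.3
tool_pos: [0.5277, 0.3772, 0.1141]
eef_rot: [0.994, -0.105, -0.003, 0.003]
contact_force: [-0.1, -1.2, -0.5]
opening: 0.009
finger_force: 0.0
```

```bash
python3 d.py .529 .382 .095 -12
python3 - <<'E'
from plant import eyes,r
import cv2,numpy as np
o=[]
for n,(v,u) in dict(side=(210,180),top=(125,130)).items():
    f=eyes.snapshot(n)["frame"]; o.append(cv2.resize(f[v:v+100,u:u+130,::-1],None,fx=3,fy=3,interpolation=2))
cv2.imwrite("pics/p1.png",cv2.convertScaleAbs(np.hstack(o),alpha=1.2))
E
```

```text
[ 0.4 -5.1 19.1] [ 0.39  0.28 -0.1 ]
6.3 [0.5277 0.3772 0.1141] [-0.13 -1.18 -0.52] 0.009426916459659276
```

View pics/p1.png

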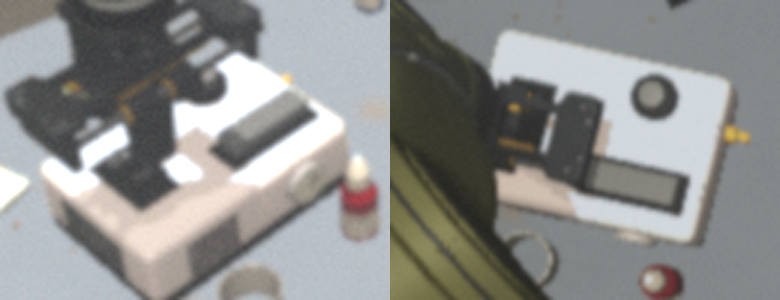

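The fingertips are just above the rocker's near half and need about 5 mm more towards +y. Then I'll press, leaning slightly backwards.

Call:
{"fn": "move_arm", "kwargs": {"motion": [[0,-5,4,0,0,0,1],[0,-5,9,0,0,0,1],[-1,-5,14,0,0,0,1],[-3,-5,18,0,0,0,1],[-5,-5,22,0,0,0,1]]}}

```text
clock: 7.02
tool_pos: [0.5256, 0.3849, 0.0945]
eef_rot: [0.994, -0.105, -0.001, 0.001]
contact_force: [1.8, -1.4, 2.2]
opening: 0.008
finger_force: 1.1
```

Call:
{"fn": "move_arm", "kwargs": {"motion": [[0,0,2,0,0,0,1],[-1,0,4,0,0,0,1],[-1,0,4,0,0,0,1]]}}

```text
clock: 7.4
tool_pos: [0.5247, 0.3852, 0.0914]
eef_rot: [0.994, -0.105, -0.001, 0.001]
contact_force: [0.4, -1.4, 6.7]
opening: 0.007
finger_force: 3.8
```

Call:
{"fn": "move_arm", "kwargs": {"motion": [[0,0,2,0,0,0,1],[0,0,4,0,0,0,1],[0,0,4,0,0,0,1]]}}

```text
clock: 7.78
tool_pos: [0.5248, 0.3853, 0.0908]
eef_rot: [0.994, -0.105, -0.0, 0.001]
contact_force: [-5.4, -6.5, 28.8]
opening: 0.007
finger_force: 15.0
```

Call:
{"fn": "move_arm", "kwargs": {"motion": [[0,0,-10,0,0,0,1],[0,0,-30,0,0,0,1],[0,30,-50,0,0,0,1],[0,70,-50,0,0,0,1],[-10,95,-50,0,0,0,1]]}}

```text
clock: 8.4
tool_pos: [0.4945, 0.2923, 0.1372]
eef_rot: [0.994, -0.106, -0.001, 0.002]
contact_force: [-0.2, -0.1, -0.3]
opening: 0.007
finger_force: 0.0
```

```bash
python3 d.py .495 .2832 .115 -12
python3 - <<'E'
from plant import eyes,r
import cv2,numpy as np
f=eyes.snapshot("side")["frame"]; a=np.load("side0.npz")["frame"]
g=lambda f:cv2.resize(f[220:320,180:310,::-1],None,fx=3,fy=3,interpolation=2)
cv2.imwrite("pics/p2.png",cv2.convertScaleAbs(np.hstack([g(a),g(f)]),alpha=1.3))
E
```

```text
[ 2.5  8.7 22.2] [ 0.22  0.12 -0.19]
8.4 [0.4945 0.2923 0.1372] [-0.18 -0.08 -0.34] 0.007409295899512938
```

View pics/p2.png

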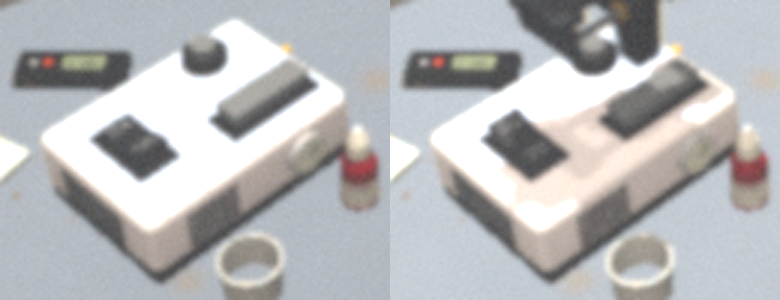

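The pump rocker has tipped over: its far end is now raised. Now I'll press the key.

Call:
{"fn": "move_arm", "kwargs": {"motion": [[2,9,10,0,0,0,1],[2,9,25,0,0,0,1],[2,9,35,0,0,0,1],[2,9,40,0,0,0,1],[2,9,44,0,0,0,1]]}}

```text
clock: 9.07
tool_pos: [0.494, 0.2861, 0.0923]
eef_rot: [0.995, -0.105, -0.002, 0.001]
contact_force: [-2.0, 0.2, 11.4]
opening: 0.006
finger_force: 6.4
```

Call:
{"fn": "move_arm", "kwargs": {"motion": [[0,0,2,0,0,0,1],[0,0,4,0,0,0,1],[0,0,4,0,0,0,1]]}}

```text
clock: 9.45
tool_pos: [0.494, 0.2861, 0.092]
eef_rot: [0.994, -0.105, -0.001, 0.001]
contact_force: [-6.8, -2.2, 29.8]
opening: 0.006
finger_force: 14.7
```

Call:
{"fn": "move_arm", "kwargs": {"motion": [[0,0,-1,0,0,0,1],[0,0,-1,0,0,0,1],[0,0,-1,0,0,0,1],[0,0,-1,0,0,0,1]]}}

```text
clock: 9.95
tool_pos: [0.494, 0.2861, 0.0921]
eef_rot: [0.994, -0.105, -0.001, 0.001]
contact_force: [-5.2, -2.2, 23.0]
opening: 0.006
finger_force: 11.0
```

Run:
```python
from plant import eyes
import cv2
f=eyes.snapshot("side")["frame"]
cv2.imwrite("pics/k.png",cv2.convertScaleAbs(cv2.resize(f[180:330,170:390,::-1],None,fx=3.5,fy=3.5,interpolation=2),alpha=1.3))
```

```text
(no output)
```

View pics/k.png

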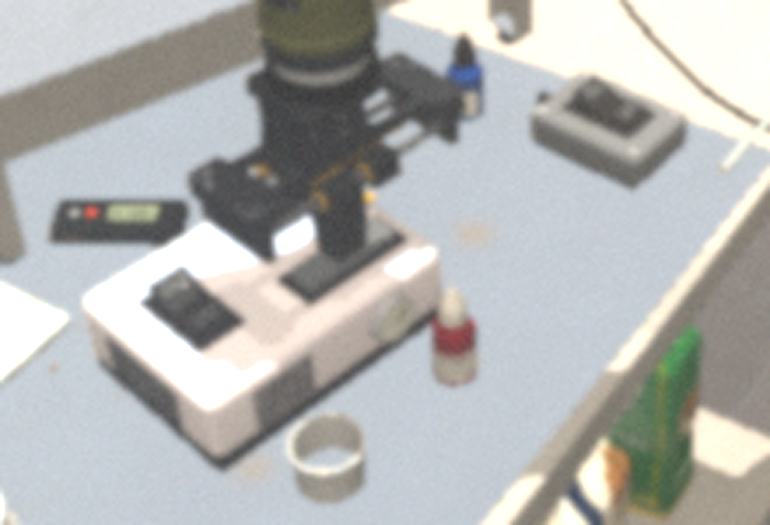

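The key is held fully down, both rockers are over and nothing else has been disturbed.

```bash
python3 -c "
from plant import finish_job
print(finish_job())"
```

```text
the job is handed in; nothing more can be done
None
```

I pressed both rockers fully over in the order asked and handed the job in at about 10 s, with the bar key held at its stop (about 23 N on the fingertips) and nothing else seen to move; the result itself was not reported back.

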